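Plug the test gauge into the air receiver and open the shut-off

TASK

Check the pressure in the small air receiver: take the test gauge out of the wooden stand, put its plug into the quick coupler on the receiver and press it straight down until the catch snaps, easing off as soon as it clicks so that the plug is not rammed against the bottom. Let go of the gauge, then swing the yellow shut-off lever fully open; never open the lever before the gauge has clicked in, and leave the other things where they are.

Things in the scene. Friction and masses are not known exactly. Their poses are not given: they have to be found in the camera images.
- gauge: Loose test gauge, 220 g, upright in one hole of the stand. Round black dial case, 54 mm diameter, 30 mm thick; origin at its centre, z up, white dial on the -x face. Pinch it across its two flat faces (30 mm, along its x axis); the rubber rim guards the glass. Below: brass hex nut (27 mm wide, 31 to 43 mm below the origin, resting on the stand), then the steel plug
- plug_tip (a point): Lower end of the gauge's steel plug, 89 mm straight below the gauge's origin. The plug is 46 mm long; from its tip: a cone 6 mm long widening from 10 to 17 mm, a 1 mm rim 17 mm wide, a groove 12 mm wide up to 14 mm from the tip, a shank 17 mm wide up to the nut
- receiver: Air receiver fixed to the bench: grey base plate 200 (x) by 300 (y) mm; blue tank behind, 98 mm high, its bar handle 117 mm. Along the front a brass pipe with, on the robot's right, an upright steel quick coupler (33 mm wide) with its inner catch and tappet and, on the left, a valve with a yellow lever. Origin: centre of the plate's underside; x away from the robot, z up
- socket_mouth (a point): Centre of the coupler's open top, 94 mm above the bench; bore vertical, 19 mm wide. Inside, spring pawls resist the plug's cone over the last 4 mm before the click, on top of the tappet's spring, up to a peak of 11 to 18 N; at the click, as they enter the plug's groove, the force drops by 4 N or more. 1.5 mm deeper is a hard bottom: more than 30 N between gauge and receiver is ramming
- tappet (a joint): Travel (m) of the sprung valve tappet in the coupler, 0 = untouched. Pushed by the plug tip from 4 to 9 mm before the click (varies), so it reads 0.004 to 0.009 once the plug has clicked in; spring 5 to 8 N. Not clicked, it lifts the plug out again when let go. The depth of the catch is hidden and varies: at the click the plug tip is anywhere from 22 to 40 mm below the mouth
- lever (a joint): Angle (rad) of the yellow shut-off lever about its upright pivot: 0 = shut, at right angles to the pipe, pointing to the robot; turns clockwise seen from above (to the robot's left, then away) to its stop at 1.57 = fully open, along the pipe. Stiff, about 0.12 N m; stays where it is left
- lever_handle (a point): Point in the yellow lever grip, 70 mm from the pivot. The grip is 18 mm wide, 12 mm high (62 to 75 mm above the bench) and runs from 25 to 85 mm from the pivot. The space on its right, up to the coupler 160 mm away, is free above the pipe
- lever_pivot (a point): Pivot of the yellow lever, at the lever's height, at x = -55, y = +75 mm of the receiver
- stand: Drilled hardwood stand, 170 (x) by 64 (y) by 54 mm high, fixed to the bench; two upright holes, 21 mm wide, at x = -50 and +50 mm of it. Origin: centre of its underside
- spare: Small loose brass plug with a hex nut and no dial in the other hole of the stand; 17 mm of it stands above the wood. To be left alone
- tape_measure: Yellow tape measure, 38x92x67 mm; origin under its centre. To be left alone
- electrical_tape: Roll of black tape lying flat, 58 mm wide, 19 mm high; origin under its centre. To be left alone
- spray_can: Spray can with an orange cap, 66 mm wide, 189 mm high, standing upright; origin under its centre. To be left alone

How it is judged (in metres and radians):
On the way, in this order (a step that is already met when the one before it is completed fails the run):
1. the gauge is clicked into the coupler and let go: the tappet stays pushed in by more than 3 mm with no finger on the gauge (value of joint tappet above 0.003 m and contact force between the fingers and gauge below 0.2 N and horizontal distance between gauge and socket_mouth below 0.02 m), for 0.2 s.
2. the lever is fully open (above 1.45 rad) (value of joint lever above 1.45 rad), for 0.2 s.
At the end, for the whole second after the job is handed in: The gauge stands upright (within 0.2 rad) in the coupler, clicked in so that it keeps the tappet pushed in by more than 3 mm by itself, at rest, and the yellow lever is fully open (above 1.45 rad) (value of joint tappet above 0.003 m and horizontal distance between gauge and socket_mouth below 0.02 m and angle between gauge's own z axis and vertical below 0.2 rad and linear speed of gauge below 0.02 m/s and value of joint lever above 1.45 rad); the robot touches nothing.
It fails at once if the plug is rammed: force between gauge and receiver above 30 N (contact force between gauge and receiver above 30 N).
It fails at once if the lever is opened (above 0.4 rad) before the gauge is clicked in (value of joint lever above 0.4 rad and value of joint tappet below 0.0025 m).
It fails at once if the spare plug, the spray can, the tape measure or the roll of black tape is moved by more than 30 mm (distance of any of spare, spray_can, tape_measure, electrical_tape from where it was at the start of the episode above 0.03 m).
It also fails if it takes over 58 s, if anything falls off the work surface, if the arm or the gripper's body presses on something with over 40 N, if the wrist force passes 120 N, or if a joint passes its speed limit or range.

ROBOT

A 6-joint arm with a two-finger parallel gripper is mounted at the origin on a cart in front of the work surface, level with it; the furniture and walls round the work are solid. World frame = base frame: x ahead of the robot, y to its left, z up, the work surface at z = 0. Lengths are in mm, angles in rad, forces in N, time in s.
With the tool pointing down it reaches from about 275 to 1000 mm from the base axis. Payload 8.4 kg.
Tool frame: the origin (TCP) lies between the finger pads; the fingertips stand 8 mm ahead of it and the grasp point (between the pads) lies 11 mm behind it (tcp_to_tips is the distance from the TCP to the fingertips, in mm); z points along the fingers, y is the line along which they close (so a half turn about z gives the same grasp; the last joint's range is limited). The gripper opens to 85 mm and grips with 20 to 120 N. Pads are 22 mm wide; open, the fingers measure 114 mm over their backs; the gripper's body (76 mm by 85 mm) begins 54 mm behind the grasp point. The pads swing forward as they close: fully open they stand 13 mm farther back than shut.
Start: joints at [1.206, 0.353, 1.633, -0, 1.155, -0.002], TCP at [221.807, 584.32, 239.281] pointing down, gripper open.
Joint ranges: [-2.63, 2.63], [-0.92, 2.1], [0.06, 2.66], [-1.3, 4.44], [0, 2.69], [-3.02, 3.02]. Speed limits (rad/s): [2.22, 2.22, 2.79, 3.14, 3.14, 3.14].

INTERFACE

Orientations are given as [roll, pitch, yaw] about the fixed x, y, z axes, in that order (R = Rz(yaw) Ry(pitch) Rx(roll)).
In Python, from rig import * gives the robot as it stands.
- The arm moves only by the tool step_arm, never from a script. Its argument "motion" is a list of rows, each an object with "claw": the finger opening in mm, from 0 to 85.4; "delta_pos": the shift along the tool's x, y, z in mm, a list of three; "turn": the turn about the tool's z in rad. In form: [{"claw": claw, "delta_pos": [dx, dy, dz], "turn": turn}, ...]. A call has 1 to 8 rows; each row shifts and turns the commanded pose from where the row before left it, along the tool's axes as they then stand; what a row does not reach is not made up. A row lasts 1/12 s, in which the tool goes at most 41.7 mm and 7.16 degrees, less where a joint would pass 70% of its speed; a pose out of reach is approached as far as the arm can. A call is refused whole if a number of a shift passes 41.7 or a number of a turn 0.125, either way. A call with a gripper value outside its range is refused whole. The fingers move at their own pace and stop on an object; "force" is the grip in N (left out, the last holds). Time passes only in rows, so rows that do not move let the fingers close. It gives the time, the measured TCP pose, the force, the opening and the grip force at its end, in the units of the state.
- sense(): the state, without advancing time (a new reading comes with each control period).
- grab_frame(name): name is "scene" or "side" or "wrist"; returns a dict with "img" (384x512x3 uint8, red, green, blue), "vertical_fov" (degrees; the focal length in pixels is half the picture's height over the tangent of half this angle, whatever the lens; pixels are square), "cx", "cy" (the principal point, pixels), "R" (3x3) and "t" (3): a world point X has camera coordinates R X + t. Camera axes: x right, y down, z forward; pixel columns grow to the right and rows downward; lengths in mm; the calibration is good to about 2 mm. A picture is of the moment at which its call begins. There is no depth.
- sign_off(): hands the job in; it is judged then, once.
The state is a dict: "clock": time; "qpos": joint angles; "qvel": joint speeds; "joint_efforts": joint torques, N m; "eef_pos": TCP position; "tcp_rot": TCP orientation; "contact_force": force on the tool from outside, world axes, zero at the start; "wrist_torque": the same for the moment, N m; "opening": opening from 0.0 (shut) to 1.0 (fully open); "grasp_force": force on a finger pad.
Only numpy, scipy, OpenCV 4.12 (cv2) and the standard library are available. Lean on these libraries where they do the work, as an engineer would, in place of code of your own. Each camera call takes 0.05 s, during which the arm holds its last target. There are 200 camera calls.

## Working session

There is one attempt and no reset: what is moved stays moved. The work goes in short steps, Python scripts to look and compute and a tool call to move; the robot and the scene stay as the last step left them, time stands still between calls to the robot, and variables do not carry over. Pictures are saved under pics/ and viewed, at most 10 in all, crops included, and the job is handed in when it is done.

Besides the shell and the picture viewer there is one more tool, called after "Request:" in YAML: its name, and indented under it one key for each argument. step_arm: Moves the arm, as the interface text tells. Its arguments: {"type":"object","properties":{"motion":{"type":"array","items":{"type":"object","properties":{"claw":{"type":"number"},"delta_pos":{"type":"array","items":{"type":"number"}},"turn":{"type":"number"}}}},"force":{"type":"number"}},"required":["motion"]}

```bash
mkdir -p pics; cat > h.py <<'E'
from rig import *
import numpy as np, cv2
def snap(n,f):
    g=grab_frame(n); cv2.imwrite(f,g["img"][:,:,::-1]); return g
def ray(g,u,v):
    f=g["img"].shape[0]/2/np.tan(np.radians(g["vertical_fov"])/2)
    R=np.array(g["R"]);t=np.array(g["t"])
    return -R.T@t, R.T@np.array([(u-g["cx"])/f,(v-g["cy"])/f,1.])
def onz(g,u,v,z):
    c,d=ray(g,u,v); return c+d*(z-c[2])/d[2]
def proj(g,X):
    f=g["img"].shape[0]/2/np.tan(np.radians(g["vertical_fov"])/2)
    p=np.array(g["R"])@np.array(X)+np.array(g["t"]); return f*p[0]/p[2]+g["cx"],f*p[1]/p[2]+g["cy"]
def tri(*rs):
    A=0;b=0
    for c,d in rs:
        d=d/np.linalg.norm(d);P=np.eye(3)-np.outer(d,d);A=A+P;b=b+P@c
    return np.linalg.solve(A,b)
E
python3 - <<'E'
from h import *
a=snap("scene","pics/a.png");b=snap("side","pics/b.png");
import pickle;pickle.dump((a,b),open("f0.pkl","wb"))
for g in(a,b):print(-np.array(g["R"]).T@g["t"],g["vertical_fov"],np.array(g["R"])[2])
s=sense();print(s["tcp_rot"],s["contact_force"],s["opening"])
c=np.vstack([a["img"],b["img"]])[:,:,::-1]
cv2.imwrite("pics/ab.png",np.hstack([a["img"],b["img"]])[:,:,::-1][:, :])
E
```

```text
[ 563.62286414 -989.15655154  892.88414765] 47.485115554624365 [-0.00747725  0.79242385 -0.60992503]
[ 471.15894078 -642.37131726  704.5114973 ] 55.44829842891985 [ 0.09313662  0.75501401 -0.64906041]
[-3.14037627e+00 -1.08259625e-05  2.77874774e+00] [ 0.19300644 -0.62873384  0.03898602] 1.0010135486888136
```

View pics/a.png

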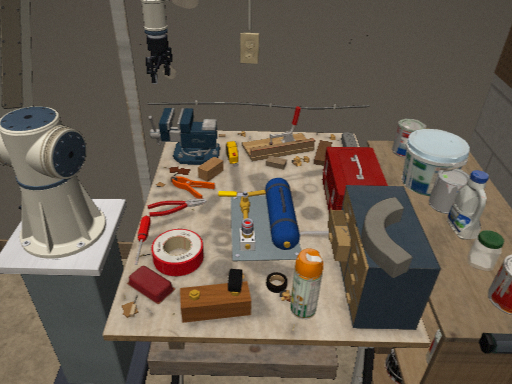

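View pics/b.png

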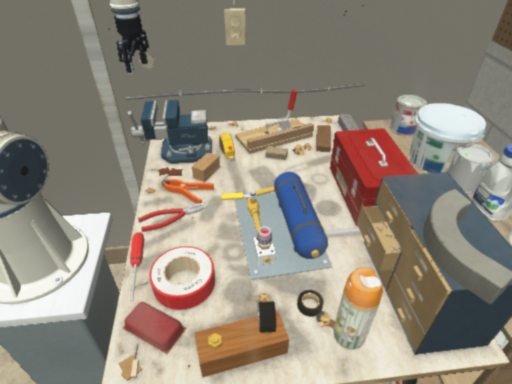

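Both views show the stand at the front, with the gauge at (236,280) in scene and (267,317) in side. The coupler is at (248,228) / (264,235), and the lever runs left from the valve, at (228,193) / (232,196). Next I zoom in for pixel accuracy.

```bash
python3 - <<'E'
from h import *
import pickle;a,b=pickle.load(open("f0.pkl","rb"))
A=a["img"][180:330,170:300,::-1];B=b["img"][180:380,190:330,::-1]
A=cv2.resize(A,(390,450),interpolation=cv2.INTER_CUBIC);B=cv2.resize(B,(406,580),interpolation=cv2.INTER_CUBIC)
o=np.zeros((580,796,3),np.uint8);o[:450,:390]=A;o[:,390:]=B
cv2.imwrite("pics/z.png",o)
E
```

```text
(no output)
```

View pics/z.png

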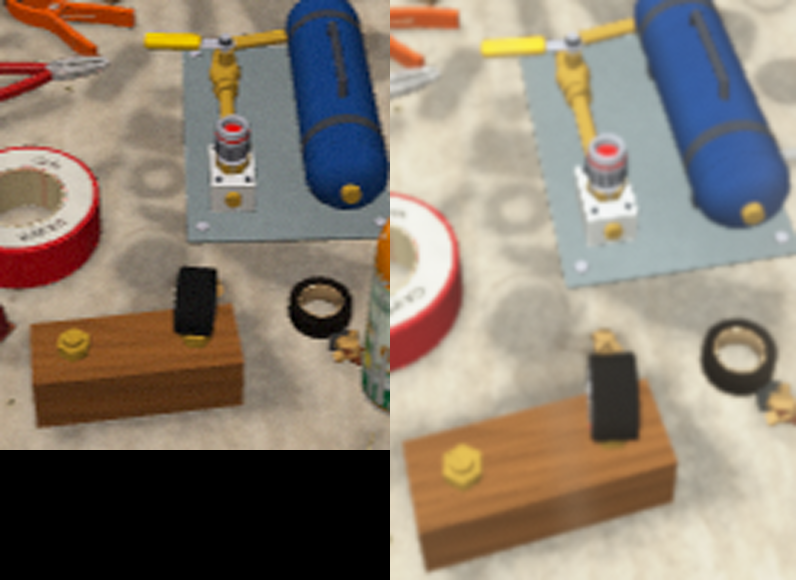

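The zoom gives clear positions for the coupler mouth, the gauge case, the stand top corners and the lever.

```bash
python3 - <<'E'
from h import *
import pickle;a,b=pickle.load(open("f0.pkl","rb"))
np.set_printoptions(precision=1,suppress=True)
A=lambda u,v:(170+u/3,180+v/3); B=lambda u,v:(190+(u-390)/2.9,180+v/2.9)
for n,p,q,z in [("mouth",(234,125),(608,150),94),("gauge",(196,301),(613,396),143-0),("levertip",(145,41),(483,47),69),("pivot",(222,43),(572,43),70),("spare",(73,340),(462,458),71)]:
    p=A(*p);q=B(*q);print(n,p,q,tri(ray(a,*p),ray(b,*q)),onz(a,*p,z),onz(b,*q,z))
for n,P in [("standA",[A(32,325),A(232,303),A(243,355),A(37,378)])]: print([onz(a,*p,54) for p in P])
print([onz(b,*B(*p),54) for p in [(405,440),(652,385),(676,460),(420,517)]])
print("plate",[onz(a,*A(*p),5) for p in [(190,240),(186,60),(389,238)]],[onz(b,*B(*p),5) for p in [(570,286),(527,80),(796,255)]])
E
```

```text
mouth (248.0, 221.66666666666666) (265.17241379310343, 231.72413793103448) [560.7 -66.8 100.6] [561.4 -57.7  94. ] [560.7 -61.7  94. ]
gauge (235.33333333333331, 280.3333333333333) (266.8965517241379, 316.55172413793105) [ 534.4 -279.5   98. ] [ 536.3 -319.6  143. ] [ 529.5 -306.7  143. ]
levertip (218.33333333333334, 193.66666666666666) (222.0689655172414, 196.20689655172413) [466.9 103.8  69.2] [466.2 102.6  69. ] [467.6 105.5  69. ]
pivot (244.0, 194.33333333333334) (252.75862068965517, 194.82758620689654) [547.4  82.1  85. ] [546.7 100.9  70. ] [549.6 100.5  70. ]
spare (194.33333333333334, 293.3333333333333) (214.82758620689654, 337.9310344827586) [ 435.1 -288.3   57.7] [ 436.9 -299.6   71. ] [ 436.1 -295.5   71. ]
[array([ 398.6, -270.6,   54. ]), array([ 563.5, -241.3,   54. ]), array([ 573.4, -296.4,   54. ]), array([ 410.1, -324.7,   54. ])]
[array([ 398.3, -269.2,   54. ]), array([ 566.5, -248.3,   54. ]), array([ 572.9, -303.9,   54. ]), array([ 408., -322.,   54.])]
plate [array([ 522.6, -121.1,    5. ]), array([506.3, 154.3,   5. ]), array([ 710.1, -112.1,    5. ])] [array([ 523.1, -122.9,    5. ]), array([507.8, 126. ,   5. ]), array([ 711.9, -113.8,    5. ])]
```

Request:
step_arm:
  motion:
    - {"claw": 85, "delta_pos": [0, 0, 0], "turn": 0.125}
    - {"claw": 85, "delta_pos": [0, 0, 0], "turn": 0.125}
    - {"claw": 85, "delta_pos": [0, 0, 0], "turn": 0.125}
    - {"claw": 85, "delta_pos": [0, 0, 0], "turn": 0.125}
    - {"claw": 85, "delta_pos": [0, 0, 0], "turn": 0.125}
    - {"claw": 85, "delta_pos": [0, 0, 0], "turn": 0.125}
    - {"claw": 85, "delta_pos": [0, 0, 0], "turn": 0.125}
    - {"claw": 85, "delta_pos": [0, 0, 0], "turn": 0.125}

```text
clock: 0.77
eef_pos: [221.7, 584.0, 238.8]
tcp_rot: [-3.141, 0.001, 1.773]
contact_force: [-0.3, -0.6, -0.5]
opening: 0.997
grasp_force: 0.0
```

Request:
step_arm:
  motion:
    - {"claw": 85, "delta_pos": [0, 0, 0], "turn": 0.05}
    - {"claw": 85, "delta_pos": [-37, 7, 0], "turn": 0}
    - {"claw": 85, "delta_pos": [-37, 7, 0], "turn": 0}
    - {"claw": 85, "delta_pos": [-37, 7, 0], "turn": 0}
    - {"claw": 85, "delta_pos": [-37, 7, 0], "turn": 0}
    - {"claw": 85, "delta_pos": [-37, 7, 0], "turn": 0}
    - {"claw": 85, "delta_pos": [-37, 7, 0], "turn": 0}
    - {"claw": 85, "delta_pos": [-37, 7, 0], "turn": 0}

```text
clock: 1.43
eef_pos: [311.0, 334.4, 239.0]
tcp_rot: [-3.141, 0.0, 1.729]
contact_force: [0.6, -0.1, -0.1]
opening: 0.997
grasp_force: 0.0
```

Request:
step_arm:
  motion:
    - {"claw": 85, "delta_pos": [-37, 7, 0], "turn": 0}
    - {"claw": 85, "delta_pos": [-37, 7, 0], "turn": 0}
    - {"claw": 85, "delta_pos": [-37, 7, 0], "turn": 0}
    - {"claw": 85, "delta_pos": [-37, 7, 0], "turn": 0}
    - {"claw": 85, "delta_pos": [-37, 7, 0], "turn": 0}
    - {"claw": 85, "delta_pos": [-37, 7, 0], "turn": 0}
    - {"claw": 85, "delta_pos": [-37, 7, 0], "turn": 0}
    - {"claw": 85, "delta_pos": [-37, 7, 0], "turn": 0}

```text
clock: 2.1
eef_pos: [412.9, 50.9, 239.3]
tcp_rot: [3.141, -0.0, 1.729]
contact_force: [1.5, 0.9, 0.2]
opening: 0.999
grasp_force: 0.0
```

```bash
python3 - <<'E'
from h import *
import pickle
g=snap("wrist","pics/w1.png");pickle.dump(g,open("w1.pkl","wb"))
s=sense();print(s["eef_pos"],s["tcp_rot"],s["clock"]);print(-np.array(g["R"]).T@g["t"],g["R"],g["vertical_fov"])
print(proj(g,[561,-60,94]))
E
```

```text
[414.99138532  45.86431487 239.48593996] [3.14030635 0.0032937  1.72732455] 2.15
[400.1655913  127.93841754 374.47512334] [[ 9.87622199e-01  1.56851474e-01  8.86401802e-05]
 [ 1.49466085e-01 -9.41290842e-01  3.02706855e-01]
 [ 4.75634526e-02 -2.98946761e-01 -9.53083707e-01]] 71.0610895544837
(np.float64(358.4918043526303), np.float64(284.80135761000895))
```

View pics/w1.png

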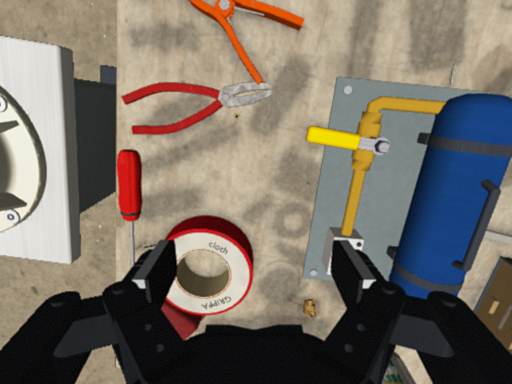

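The wrist view shows the lever pivot at (382,146) and the grip tip at (308,134). The coupler is hidden behind the right finger at about (345,245). I'll look again midway to the gauge.

Request:
step_arm:
  motion:
    - {"claw": 85, "delta_pos": [-37, 14, 0], "turn": 0}
    - {"claw": 85, "delta_pos": [-37, 14, 0], "turn": 0}
    - {"claw": 85, "delta_pos": [-37, 14, 0], "turn": 0}
    - {"claw": 85, "delta_pos": [-37, 14, 0], "turn": 0}
    - {"claw": 85, "delta_pos": [-37, 14, 0], "turn": 0}
    - {"claw": 85, "delta_pos": [0, 0, 0], "turn": 0}
    - {"claw": 85, "delta_pos": [0, 0, 0], "turn": 0}

```text
clock: 2.73
eef_pos: [511.4, -120.5, 238.7]
tcp_rot: [-3.141, -0.0, 1.726]
contact_force: [-1.1, 0.0, -0.3]
opening: 0.998
grasp_force: 0.0
```

```bash
python3 - <<'E'
from h import *
import pickle
g=snap("wrist","pics/w2.png");pickle.dump(g,open("w2.pkl","wb"))
w=pickle.load(open("w1.pkl","rb"))
s=sense();print(s["eef_pos"],s["tcp_rot"],s["clock"])
print(proj(g,[561,-60,94]),proj(g,[534,-279,97]),onz(w,382,146,75),onz(w,308,134,69))
E
```

```text
[ 510.64746996 -119.3137628   238.61545156] [-3.14017185e+00 -7.88051399e-04  1.72712857e+00] 2.7833
(np.float64(311.14096272390367), np.float64(131.86159694910492)) (np.float64(252.2635843487277), np.float64(305.2319690782721)) [547.89065801 107.67295819  75.        ] [465.17604242 107.19401104  69.        ]
```

View pics/w2.png

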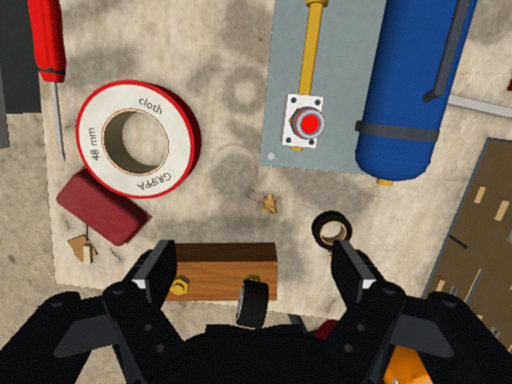

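```bash
python3 - <<'E'
from h import *
import pickle
g=pickle.load(open("w2.pkl","rb"));a,b=pickle.load(open("f0.pkl","rb"))
o=np.zeros((600,800,3),np.uint8)
def put(im,u,v,s,w,h,x,y):
    c=im[v:v+h,u:u+w,::-1];o[y:y+h*s,x:x+w*s]=cv2.resize(c,(w*s,h*s),interpolation=cv2.INTER_CUBIC)
put(g["img"],280,90,6,60,50,0,0)      # 360x300
put(g["img"],220,260,5,70,68,400,0)   # 350x340
put(a["img"],230,210,8,40,30,0,310)  # 320x240
put(b["img"],245,217,8,40,30,400,350)
cv2.imwrite("pics/z2.png",o)
E
```

```text
(no output)
```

View pics/z2.png

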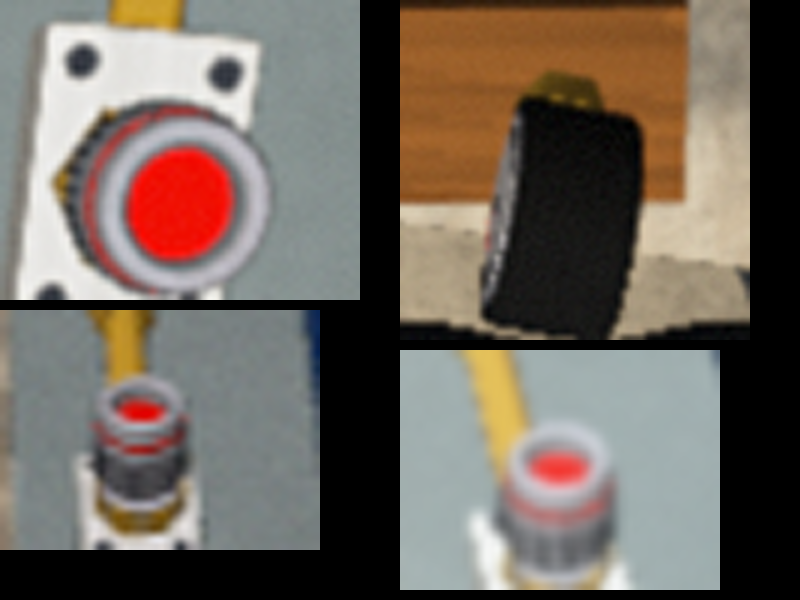

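```bash
python3 - <<'E'
from h import *
import pickle
np.set_printoptions(precision=1,suppress=True)
g=pickle.load(open("w2.pkl","rb"));a,b=pickle.load(open("f0.pkl","rb"))
m=[(a,247.6,221.75),(b,265,230.6),(g,310.7,124.2)]
print(tri(*[ray(*x) for x in m]),[onz(*x,94) for x in m])
m=[(a,235.3,280.3),(b,266.9,316.6),(g,252.4,303.6)]
print(tri(*[ray(*x) for x in m]),[onz(*x,97) for x in m])
E
```

```text
[560.6 -52.8  89. ] [array([560.3, -58.1,  94. ]), array([560.8, -58. ,  94. ]), array([558.9, -52.6,  94. ])]
[ 534.3 -277.8   95.6] [array([ 534.5, -278.4,   97. ]), array([ 534.2, -279.3,   97. ]), array([ 533.8, -276.5,   97. ])]
```

Request:
step_arm:
  motion:
    - {"claw": 85, "delta_pos": [0, 0, 0], "turn": 0.125}
    - {"claw": 85, "delta_pos": [0, 0, 0], "turn": 0.031}
    - {"claw": 85, "delta_pos": [-32, 5, 0], "turn": 0}
    - {"claw": 85, "delta_pos": [-32, 5, 0], "turn": 0}
    - {"claw": 85, "delta_pos": [-32, 5, 0], "turn": 0}
    - {"claw": 85, "delta_pos": [-32, 5, 0], "turn": 0}
    - {"claw": 85, "delta_pos": [-31, 3, 0], "turn": 0}
    - {"claw": 85, "delta_pos": [0, 0, 20], "turn": 0}

```text
clock: 3.45
eef_pos: [536.7, -282.0, 222.6]
tcp_rot: [3.136, 0.005, 1.572]
contact_force: [-0.1, -0.1, 0.6]
opening: 0.996
grasp_force: 0.0
```

Request:
step_arm:
  motion:
    - {"claw": 85, "delta_pos": [0, 0, 30], "turn": 0}
    - {"claw": 85, "delta_pos": [0, 0, 30], "turn": 0}
    - {"claw": 85, "delta_pos": [0, 0, 25], "turn": 0}
    - {"claw": 85, "delta_pos": [0, 0, 0], "turn": 0}
    - {"claw": 85, "delta_pos": [0, 0, 0], "turn": 0}

```text
clock: 3.87
eef_pos: [533.5, -276.2, 133.6]
tcp_rot: [-3.139, -0.002, 1.574]
contact_force: [0.5, 0.2, 0.6]
opening: 0.997
grasp_force: 0.0
```

```bash
python3 - <<'E'
from h import *
s=sense();print(s["eef_pos"],s["tcp_rot"],s["clock"],s["contact_force"])
a=grab_frame("scene");b=grab_frame("side");w=grab_frame("wrist")
o=np.zeros((600,800,3),np.uint8)
o[:400,:400]=cv2.resize(a["img"][215:315,190:290,::-1],(400,400),interpolation=cv2.INTER_CUBIC)
o[:400,400:]=cv2.resize(b["img"][230:350,210:330,::-1],(400,400),interpolation=cv2.INTER_CUBIC)
o[400:,:400]=cv2.resize(w["img"][184:384,56:456,::-1],(400,200))
cv2.imwrite("pics/z3.png",o)
E
```

```text
[ 533.49860334 -276.23405033  133.61867603] [-3.13877287e+00 -1.59729782e-03  1.57399714e+00] 3.8667 [0.54030703 0.1514126  0.61013169]
```

View pics/z3.png

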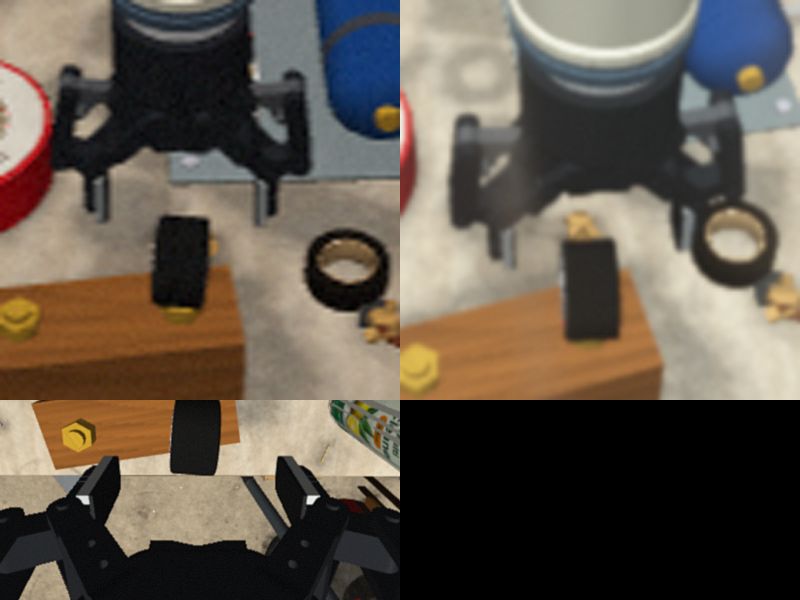

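The fingers straddle the gauge and are well centred. Now I descend and pinch.

Request:
step_arm:
  motion:
    - {"claw": 85, "delta_pos": [-1, 0.5, 20], "turn": 0}
    - {"claw": 85, "delta_pos": [0, 0, 20], "turn": 0}
    - {"claw": 85, "delta_pos": [0, 0, 8], "turn": 0}
    - {"claw": 85, "delta_pos": [0, 0, 0], "turn": 0}

```text
clock: 4.35
eef_pos: [534.4, -278.5, 85.9]
tcp_rot: [-3.14, -0.001, 1.573]
contact_force: [-0.3, 0.8, 1.0]
opening: 0.996
grasp_force: 0.0
```

Request:
step_arm:
  motion:
    - {"claw": 45, "delta_pos": [0, 0, 0], "turn": 0}
    - {"claw": 38, "delta_pos": [0, 0, 0], "turn": 0}
    - {"claw": 34, "delta_pos": [0, 0, 0], "turn": 0}
    - {"claw": 25, "delta_pos": [0, 0, 0], "turn": 0}
    - {"claw": 20, "delta_pos": [0, 0, 0], "turn": 0}
    - {"claw": 20, "delta_pos": [0, 0, 0], "turn": 0}
    - {"claw": 20, "delta_pos": [0, 0, 0], "turn": 0}
    - {"claw": 20, "delta_pos": [0, 0, 0], "turn": 0}
  force: 60

```text
clock: 5.02
eef_pos: [535.3, -279.1, 87.1]
tcp_rot: [3.141, 0.0, 1.573]
contact_force: [-1.1, -0.0, 6.3]
opening: 0.338
grasp_force: 60.0
```

Request:
step_arm:
  motion:
    - {"claw": 20, "delta_pos": [0, 0, -10], "turn": 0}
    - {"claw": 20, "delta_pos": [0, 0, -20], "turn": 0}
    - {"claw": 20, "delta_pos": [0, 0, -25], "turn": 0}
    - {"claw": 20, "delta_pos": [0, 0, -25], "turn": 0}
    - {"claw": 20, "delta_pos": [0, 0, -25], "turn": 0}
    - {"claw": 20, "delta_pos": [0, 0, -15], "turn": 0}
    - {"claw": 20, "delta_pos": [0, 0, 0], "turn": 0}

```text
clock: 5.6
eef_pos: [536.5, -279.7, 210.4]
tcp_rot: [3.136, 0.003, 1.573]
contact_force: [0.3, -0.1, -2.3]
opening: 0.344
grasp_force: 59.6
```

Request:
step_arm:
  motion:
    - {"claw": 20, "delta_pos": [15, 3, 0], "turn": 0}
    - {"claw": 20, "delta_pos": [30, 4, 0], "turn": 0}
    - {"claw": 20, "delta_pos": [35, 4, 0], "turn": 0}
    - {"claw": 20, "delta_pos": [35, 4, 0], "turn": 0}
    - {"claw": 20, "delta_pos": [35, 4, 0], "turn": 0}
    - {"claw": 20, "delta_pos": [30, 4, 0], "turn": 0}
    - {"claw": 20, "delta_pos": [20, 2, 0], "turn": 0}
    - {"claw": 20, "delta_pos": [10, 0, 0], "turn": 0}

```text
clock: 6.27
eef_pos: [558.5, -65.5, 204.7]
tcp_rot: [-3.139, -0.001, 1.575]
contact_force: [0.3, 0.3, -2.5]
opening: 0.348
grasp_force: 59.6
```

Request:
step_arm:
  motion:
    - {"claw": 20, "delta_pos": [10, 0, 0], "turn": 0}
    - {"claw": 20, "delta_pos": [0, 0, 0], "turn": 0}
    - {"claw": 20, "delta_pos": [0, 0, 0], "turn": 0}
    - {"claw": 20, "delta_pos": [0, 0, 0], "turn": 0}

```text
clock: 6.6
eef_pos: [559.2, -59.7, 206.0]
tcp_rot: [-3.141, 0.0, 1.572]
contact_force: [0.4, -0.1, -2.8]
opening: 0.34
grasp_force: 59.6
```

```bash
python3 - <<'E'
from h import *
import pickle
s=sense();print(s["eef_pos"],s["tcp_rot"],s["clock"],s["contact_force"],s["grasp_force"],s["opening"])
a=grab_frame("scene");b=grab_frame("side");pickle.dump((a,b),open("f1.pkl","wb"))
o=np.zeros((600,800,3),np.uint8)
o[:,:400]=cv2.resize(a["img"][180:255,223:273,::-1],(400,600),interpolation=cv2.INTER_CUBIC)
o[:,400:]=cv2.resize(b["img"][180:255,240:290,::-1],(400,600),interpolation=cv2.INTER_CUBIC)
cv2.imwrite("pics/z4.png",o)
E
```

```text
[559.23839051 -59.65721066 205.99687677] [-3.14112664e+00  3.02335476e-04  1.57217010e+00] 6.6 [ 0.44044135 -0.10374582 -2.76734561] 59.580127000808716 0.3397078139779322
```

View pics/z4.png

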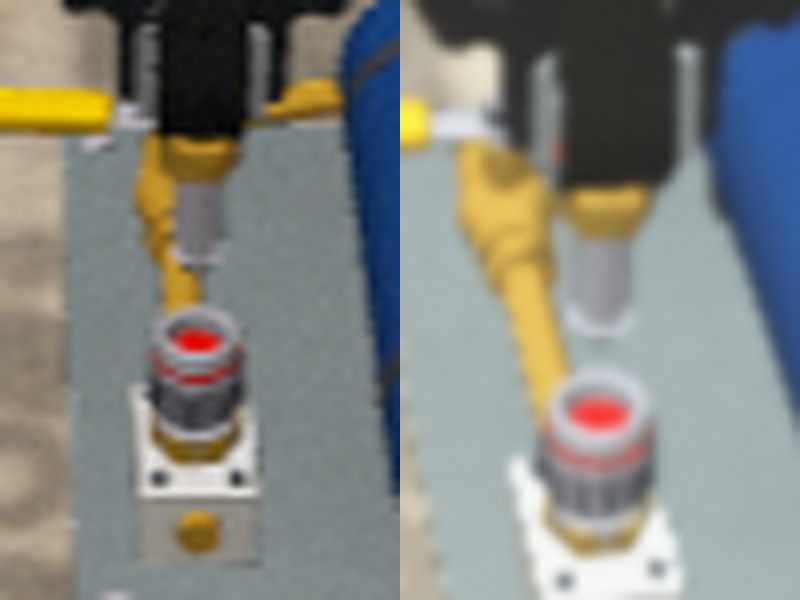

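The plug hangs over the mouth and looks nearly aligned. I'll check this numerically with relative image geometry.

```bash
python3 - <<'E'
from h import *
import pickle
np.set_printoptions(precision=1,suppress=True)
a,b=pickle.load(open("f1.pkl","rb"))
Z=[lambda u,v:(223+u/8,180+v/8),lambda u,v:(240+(u-400)/8,180+v/8)]
I=[lambda p:((p[0]-223)*8,(p[1]-180)*8),lambda p:((p[0]-240)*8+400,(p[1]-180)*8)]
for k,(g,mc) in enumerate([(a,(198,341)),(b,(601,412))]):
    m=onz(g,*Z[k](*mc),94); print(m)
    c,_=ray(g,0,0);d=(c-m)[:2];d/=np.linalg.norm(d)
    P=lambda o,z:np.array(I[k](proj(g,[m[0]+d[0]*o,m[1]+d[1]*o,z])))
    t=206+9.9-89
    for n,o,z in [("mouth front",16.5,94),("mouth back",-16.5,94),("rim low front",8.5,t+6),("rim up front",8.5,t+7),("tip front",5,t),("nut low front",13.5,t+46),("shank ctr",0,t+25)]:print(n,P(o,z))
    mm=g["img"].shape
    print("px/mm y",P(-1,t)-P(1,t))
v=(a["img"][:,:,:].astype(int))
for g,u0 in((a,248),(b,265)):
    print(g["img"][195:240,u0].astype(int).tolist())
E
```

```text
[560.8 -61.9  94. ]
mouth front [197.3 372.1]
mouth back [198.7 310.5]
rim low front [199.5 270.8]
rim up front [199.6 268.5]
tip front [199.4 277.8]
nut low front [201.3 187.8]
shank ctr [200.8 211.8]
px/mm y [ 0.1 -3.7]
[560.7 -60.9  94. ]
mouth front [600. 454.]
mouth back [602.  371.3]
rim low front [602.8 336.5]
rim up front [602.9 334. ]
tip front [602.7 343. ]
nut low front [605.1 243. ]
shank ctr [604.5 265.7]
px/mm y [ 0.1 -5. ]
[[8, 12, 12], [12, 10, 11], [63, 49, 19], [178, 135, 37], [137, 103, 31], [123, 93, 27], [113, 85, 23], [110, 89, 48], [110, 107, 109], [108, 105, 107], [104, 103, 105], [110, 106, 111], [108, 104, 106], [106, 106, 108], [109, 107, 110], [109, 106, 108], [105, 104, 105], [131, 129, 133], [95, 91, 93], [104, 109, 103], [113, 116, 103], [120, 114, 95], [114, 113, 96], [158, 153, 151], [148, 146, 152], [120, 115, 119], [166, 76, 76], [223, 14, 7], [222, 28, 21], [176, 169, 179], [126, 123, 126], [123, 116, 119], [144, 29, 26], [115, 112, 115], [76, 72, 79], [73, 70, 75], [70, 69, 74], [72, 72, 73], [87, 87, 90], [177, 172, 180], [113, 95, 68], [119, 95, 51], [112, 91, 56], [208, 200, 192], [220, 218, 215]]
[[47, 46, 43], [47, 46, 42], [45, 44, 41], [43, 41, 40], [42, 41, 40], [41, 40, 38], [41, 39, 37], [48, 45, 38], [107, 88, 49], [189, 156, 73], [203, 169, 78], [177, 145, 67], [159, 130, 63], [154, 127, 63], [150, 130, 88], [150, 145, 136], [151, 151, 153], [151, 152, 154], [152, 153, 156], [150, 151, 155], [150, 150, 154], [150, 151, 155], [151, 151, 155], [149, 150, 154], [151, 152, 155], [167, 169, 173], [187, 190, 197], [157, 163, 167], [155, 167, 168], [162, 177, 177], [174, 186, 188], [195, 202, 208], [196, 198, 205], [174, 174, 179], [188, 151, 154], [233, 100, 101], [243, 65, 60], [244, 67, 62], [240, 121, 123], [226, 189, 196], [192, 189, 194], [174, 164, 167], [173, 128, 129], [167, 122, 124], [149, 135, 139]]
```

Both views agree that the plug is within about 0.5 mm of the bore axis. The tip is at z≈127. I'll lower it into the mouth and watch the force.

Request:
step_arm:
  motion:
    - {"claw": 20, "delta_pos": [0.3, 0, 10], "turn": 0}
    - {"claw": 20, "delta_pos": [0, 0, 10], "turn": 0}
    - {"claw": 20, "delta_pos": [0, 0, 8], "turn": 0}
    - {"claw": 20, "delta_pos": [0, 0, 3], "turn": 0}
    - {"claw": 20, "delta_pos": [0, 0, 2], "turn": 0}
    - {"claw": 20, "delta_pos": [0, 0, 2], "turn": 0}
    - {"claw": 20, "delta_pos": [0, 0, 0], "turn": 0}
    - {"claw": 20, "delta_pos": [0, 0, 0], "turn": 0}

```text
clock: 7.37
eef_pos: [559.6, -58.5, 171.4]
tcp_rot: [3.141, 0.0, 1.573]
contact_force: [0.4, -0.7, -2.0]
opening: 0.345
grasp_force: 59.6
```

Request:
step_arm:
  motion:
    - {"claw": 20, "delta_pos": [0, 0, 1.5], "turn": 0}
    - {"claw": 20, "delta_pos": [0, 0, 1.5], "turn": 0}
    - {"claw": 20, "delta_pos": [0, 0, 1.5], "turn": 0}
    - {"claw": 20, "delta_pos": [0, 0, 0], "turn": 0}

```text
clock: 7.7
eef_pos: [559.8, -58.0, 167.1]
tcp_rot: [3.141, -0.001, 1.572]
contact_force: [0.5, 3.1, 2.1]
opening: 0.344
grasp_force: 60.2
```

A sideways contact of +3 N in y shows the plug sits slightly too far to -y, so I shift +y.

Request:
step_arm:
  motion:
    - {"claw": 20, "delta_pos": [0.5, 0, 0], "turn": 0}
    - {"claw": 20, "delta_pos": [0.5, 0, 0], "turn": 0}
    - {"claw": 20, "delta_pos": [0, 0, 1], "turn": 0}
    - {"claw": 20, "delta_pos": [0, 0, 0], "turn": 0}

```text
clock: 8.03
eef_pos: [559.6, -57.3, 165.6]
tcp_rot: [3.141, -0.0, 1.573]
contact_force: [2.7, 3.0, -2.0]
opening: 0.343
grasp_force: 59.7
```

Request:
step_arm:
  motion:
    - {"claw": 20, "delta_pos": [0.5, 0.5, 0], "turn": 0}
    - {"claw": 20, "delta_pos": [0, 0, 1.5], "turn": 0}
    - {"claw": 20, "delta_pos": [0, 0, 1.5], "turn": 0}
    - {"claw": 20, "delta_pos": [0, 0, 0], "turn": 0}

```text
clock: 8.37
eef_pos: [559.6, -57.1, 162.1]
tcp_rot: [-3.141, 0.0, 1.573]
contact_force: [0.9, 1.7, -3.8]
opening: 0.344
grasp_force: 59.7
```

Request:
step_arm:
  motion:
    - {"claw": 20, "delta_pos": [0.3, 0.2, 1], "turn": 0}
    - {"claw": 20, "delta_pos": [0, 0, 1], "turn": 0}
    - {"claw": 20, "delta_pos": [0, 0, 1], "turn": 0}
    - {"claw": 20, "delta_pos": [0, 0, 0], "turn": 0}

```text
clock: 8.7
eef_pos: [559.9, -56.8, 159.5]
tcp_rot: [-3.141, 0.0, 1.573]
contact_force: [-0.8, 0.3, -2.5]
opening: 0.344
grasp_force: 59.6
```

Request:
step_arm:
  motion:
    - {"claw": 20, "delta_pos": [0, 0, 1], "turn": 0}
    - {"claw": 20, "delta_pos": [0, 0, 1], "turn": 0}
    - {"claw": 20, "delta_pos": [0, 0, 1], "turn": 0}
    - {"claw": 20, "delta_pos": [0, 0, 0], "turn": 0}

```text
clock: 9.03
eef_pos: [560.0, -56.8, 156.6]
tcp_rot: [-3.141, 0.0, 1.573]
contact_force: [0.1, -0.2, -3.5]
opening: 0.342
grasp_force: 59.6
```

Request:
step_arm:
  motion:
    - {"claw": 20, "delta_pos": [0, 0, 1], "turn": 0}
    - {"claw": 20, "delta_pos": [0, 0, 1], "turn": 0}
    - {"claw": 20, "delta_pos": [0, 0, 1], "turn": 0}
    - {"claw": 20, "delta_pos": [0, 0, 0], "turn": 0}

```text
clock: 9.37
eef_pos: [560.0, -56.7, 153.5]
tcp_rot: [-3.141, 0.0, 1.573]
contact_force: [0.1, 0.8, -1.9]
opening: 0.337
grasp_force: 59.6
```

Request:
step_arm:
  motion:
    - {"claw": 20, "delta_pos": [0, 0, 1], "turn": 0}
    - {"claw": 20, "delta_pos": [0, 0, 1], "turn": 0}
    - {"claw": 20, "delta_pos": [0, 0, 1], "turn": 0}
    - {"claw": 20, "delta_pos": [0, 0, 0], "turn": 0}

```text
clock: 9.7
eef_pos: [560.3, -56.7, 151.0]
tcp_rot: [3.141, 0.0, 1.573]
contact_force: [-0.7, 0.6, 2.2]
opening: 0.343
grasp_force: 60.2
```

The tappet is touched at TCP z≈151–152, so the click should come 4–9 mm deeper. I continue in short steps.

Request:
step_arm:
  motion:
    - {"claw": 20, "delta_pos": [0, 0, 0.8], "turn": 0}
    - {"claw": 20, "delta_pos": [0, 0, 0.7], "turn": 0}
    - {"claw": 20, "delta_pos": [0, 0, 0], "turn": 0}

```text
clock: 9.95
eef_pos: [560.2, -56.7, 149.5]
tcp_rot: [3.141, 0.0, 1.573]
contact_force: [-1.4, 0.7, 4.0]
opening: 0.346
grasp_force: 60.4
```

Request:
step_arm:
  motion:
    - {"claw": 20, "delta_pos": [0, 0, 0.7], "turn": 0}
    - {"claw": 20, "delta_pos": [0, 0, 0.7], "turn": 0}
    - {"claw": 20, "delta_pos": [0, 0, 0], "turn": 0}

```text
clock: 10.2
eef_pos: [560.3, -56.7, 148.2]
tcp_rot: [3.141, -0.0, 1.573]
contact_force: [-1.4, 0.8, 5.7]
opening: 0.347
grasp_force: 60.8
```

Request:
step_arm:
  motion:
    - {"claw": 20, "delta_pos": [0, 0, 0.7], "turn": 0}
    - {"claw": 20, "delta_pos": [0, 0, 0.7], "turn": 0}
    - {"claw": 20, "delta_pos": [0, 0, 0], "turn": 0}

```text
clock: 10.45
eef_pos: [560.3, -56.7, 147.1]
tcp_rot: [3.141, -0.0, 1.573]
contact_force: [-2.4, 0.4, 8.8]
opening: 0.347
grasp_force: 61.2
```

Request:
step_arm:
  motion:
    - {"claw": 20, "delta_pos": [0, 0, 0.5], "turn": 0}
    - {"claw": 20, "delta_pos": [0, 0, 0.4], "turn": 0}
    - {"claw": 20, "delta_pos": [0, 0, 0], "turn": 0}

```text
clock: 10.7
eef_pos: [560.4, -56.7, 146.5]
tcp_rot: [3.141, 0.0, 1.573]
contact_force: [-4.3, 0.3, 12.4]
opening: 0.348
grasp_force: 61.5
```

Request:
step_arm:
  motion:
    - {"claw": 20, "delta_pos": [0, -0.3, 0.4], "turn": 0}
    - {"claw": 20, "delta_pos": [0, 0, 0.3], "turn": 0}
    - {"claw": 20, "delta_pos": [0, 0, 0], "turn": 0}

```text
clock: 10.95
eef_pos: [560.3, -56.7, 146.1]
tcp_rot: [3.14, 0.0, 1.573]
contact_force: [-3.4, 0.1, 13.9]
opening: 0.344
grasp_force: 61.7
```

Request:
step_arm:
  motion:
    - {"claw": 20, "delta_pos": [0, -0.2, 0.3], "turn": 0}
    - {"claw": 20, "delta_pos": [0, 0, 0.3], "turn": 0}
    - {"claw": 20, "delta_pos": [0, 0, 0], "turn": 0}

```text
clock: 11.2
eef_pos: [560.1, -56.7, 144.9]
tcp_rot: [3.14, 0.0, 1.573]
contact_force: [0.4, 0.2, 1.7]
opening: 0.346
grasp_force: 60.1
```

The force dropped by 12 N and the tool jumped 1.2 mm, so it clicked. I release now, rise a little, and check.

Request:
step_arm:
  motion:
    - {"claw": 35, "delta_pos": [0, 0, 0], "turn": 0}
    - {"claw": 50, "delta_pos": [0, 0, 0], "turn": 0}
    - {"claw": 85, "delta_pos": [0, 0, 0], "turn": 0}
    - {"claw": 85, "delta_pos": [0, 0, 0], "turn": 0}
    - {"claw": 85, "delta_pos": [0, 0, 0], "turn": 0}
    - {"claw": 85, "delta_pos": [0, 0, 0], "turn": 0}

```text
clock: 11.7
eef_pos: [559.6, -56.8, 144.2]
tcp_rot: [-3.141, 0.0, 1.573]
contact_force: [-0.9, -0.3, 0.3]
opening: 0.994
grasp_force: 0.0
```

Request:
step_arm:
  motion:
    - {"claw": 85, "delta_pos": [0, 0, -15], "turn": 0}
    - {"claw": 85, "delta_pos": [0, 0, -25], "turn": 0}
    - {"claw": 85, "delta_pos": [0, 0, -30], "turn": 0}
    - {"claw": 85, "delta_pos": [0, 0, -20], "turn": 0}
    - {"claw": 85, "delta_pos": [0, 0, 0], "turn": 0}
    - {"claw": 85, "delta_pos": [0, 0, 0], "turn": 0}

```text
clock: 12.2
eef_pos: [560.3, -56.8, 235.4]
tcp_rot: [3.139, 0.0, 1.573]
contact_force: [-0.6, -0.5, -0.2]
opening: 0.995
grasp_force: 0.0
```

```bash
python3 - <<'E'
from h import *
import pickle
s=sense();print(s["eef_pos"],s["tcp_rot"],s["clock"],s["contact_force"],s["grasp_force"])
a=grab_frame("scene");b=grab_frame("side")
o=np.zeros((600,800,3),np.uint8)
o[:,:400]=cv2.resize(a["img"][135:255,200:280,::-1],(400,600),interpolation=cv2.INTER_CUBIC)
o[:,400:]=cv2.resize(b["img"][135:255,215:295,::-1],(400,600),interpolation=cv2.INTER_CUBIC)
cv2.imwrite("pics/z5.png",o)
E
```

```text
[560.31297739 -56.80628239 235.38681788] [3.13902240e+00 2.98039329e-04 1.57281401e+00] 12.2 [-0.61201902 -0.50556496 -0.15991654] 0.0
```

View pics/z5.png

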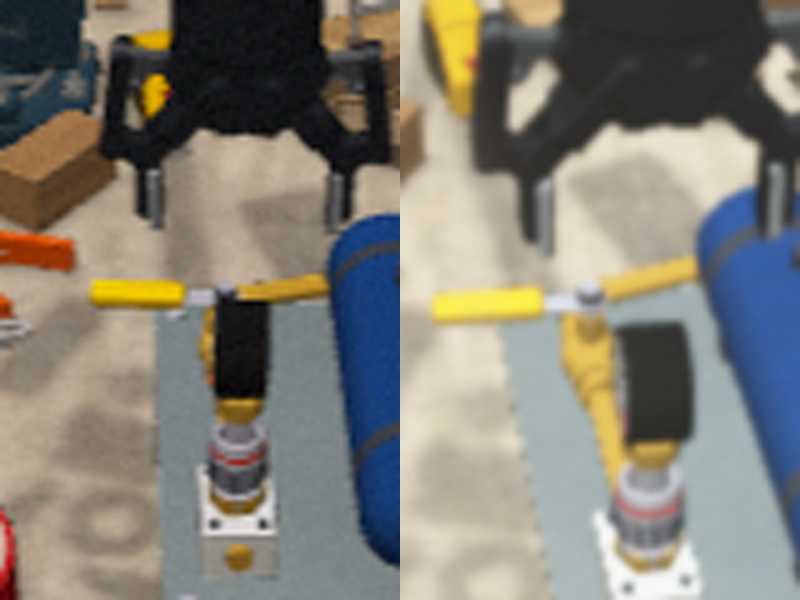

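The gauge stands upright in the coupler, released and at rest. Next the lever: I close the fingers, go to the right side of the grip at about 60 mm radius, and descend.

Request:
step_arm:
  motion:
    - {"claw": 0, "delta_pos": [20, -11, 0], "turn": 0}
    - {"claw": 0, "delta_pos": [31, -18, 0], "turn": 0}
    - {"claw": 0, "delta_pos": [31, -18, 0], "turn": 0}
    - {"claw": 0, "delta_pos": [25, -14, 0], "turn": 0}
    - {"claw": 0, "delta_pos": [15, -8, 0], "turn": 0}
    - {"claw": 0, "delta_pos": [0, 0, 0], "turn": 0}
    - {"claw": 0, "delta_pos": [0, 0, 25], "turn": 0}
    - {"claw": 0, "delta_pos": [0, 0, 30], "turn": 0}

```text
clock: 12.97
eef_pos: [491.9, 65.2, 179.7]
tcp_rot: [3.138, -0.0, 1.574]
contact_force: [0.3, -0.7, -0.5]
opening: -0.002
grasp_force: 0.0
```

Request:
step_arm:
  motion:
    - {"claw": 0, "delta_pos": [0, 0, 30], "turn": 0}
    - {"claw": 0, "delta_pos": [0, 0, 30], "turn": 0}
    - {"claw": 0, "delta_pos": [0, 0, 28], "turn": 0}
    - {"claw": 0, "delta_pos": [0, 0, 20], "turn": 0}
    - {"claw": 0, "delta_pos": [0, 0, 0], "turn": 0}
    - {"claw": 0, "delta_pos": [0, 0, 0], "turn": 0}

```text
clock: 13.47
eef_pos: [489.4, 64.5, 70.0]
tcp_rot: [-3.138, 0.001, 1.573]
contact_force: [0.8, 1.4, 0.7]
opening: -0.002
grasp_force: 0.0
```

```bash
python3 - <<'E'
from h import *
s=sense();print(s["eef_pos"],s["tcp_rot"],s["qpos"],s["contact_force"],s["opening"])
a=grab_frame("scene");w=grab_frame("wrist")
o=np.zeros((500,800,3),np.uint8)
o[:,:400]=cv2.resize(a["img"][130:230,190:270,::-1],(400,500),interpolation=cv2.INTER_CUBIC)
o[:300,400:]=cv2.resize(w["img"][:,:,::-1],(400,300),interpolation=cv2.INTER_AREA)
cv2.imwrite("pics/z6.png",o)
E
```

```text
[489.366379    64.50154498  69.97516894] [-3.13787354e+00  6.02890194e-04  1.57254375e+00] [ 1.28099662e-01  3.94342210e-01  2.04026143e+00 -1.98361495e-04
  7.10754466e-01  1.26503934e-01] [0.78995074 1.43584076 0.67185066] -0.001867105735760488
```

View pics/z6.png

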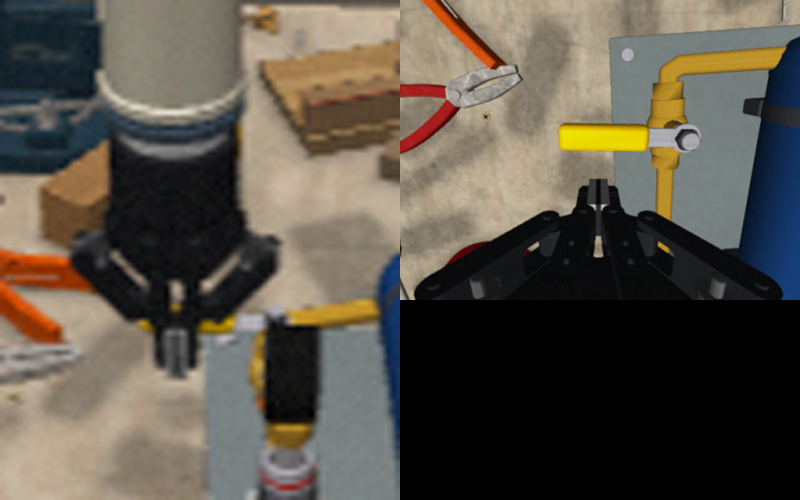

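The closed fingertips are beside the middle of the grip (wrist view: tip at (598,180), grip at (603,137), pivot at (686,139)). I push round the arc, turning with the lever.

Request:
step_arm:
  motion:
    - {"claw": 0, "delta_pos": [9, 0, -1], "turn": 0}
    - {"claw": 0, "delta_pos": [9, 0, 0], "turn": 0}
    - {"claw": 0, "delta_pos": [7.5, -2, 0], "turn": 0.12}
    - {"claw": 0, "delta_pos": [7.5, -2, 0], "turn": 0.12}
    - {"claw": 0, "delta_pos": [7.5, -2, 0], "turn": 0.12}
    - {"claw": 0, "delta_pos": [7.5, -2, 0], "turn": 0.12}
    - {"claw": 0, "delta_pos": [0, 0, 0], "turn": 0}

```text
clock: 14.15
eef_pos: [488.7, 115.6, 73.4]
tcp_rot: [3.14, -0.002, 1.088]
contact_force: [0.2, -0.3, 0.0]
opening: 0.003
grasp_force: 0.0
```

```bash
python3 - <<'E'
from h import *
s=sense();y=s["tcp_rot"][2];p=np.array(s["eef_pos"]);d=np.array([551,103])-p[:2]
print(p,y,s["contact_force"],"s,r",d@[np.cos(y),np.sin(y)],d@[np.sin(y),-np.cos(y)])
E
```

```text
[488.65563804 115.63546311  73.40358779] 1.088158262579141 [ 0.16086914 -0.27965605  0.03112986] s,r 17.742950295679613 61.08733184331742
```

Request:
step_arm:
  motion:
    - {"claw": 0, "delta_pos": [7.5, -2, 0.5], "turn": 0.12}
    - {"claw": 0, "delta_pos": [7.5, -2, 0.5], "turn": 0.12}
    - {"claw": 0, "delta_pos": [7.5, -2, 0], "turn": 0.12}
    - {"claw": 0, "delta_pos": [7.5, -2, 0], "turn": 0.12}

```text
clock: 14.48
eef_pos: [499.2, 142.6, 71.8]
tcp_rot: [-3.141, 0.001, 0.612]
contact_force: [-1.3, -2.5, 1.5]
opening: -0.0
grasp_force: 1.3
```

```bash
cat > lev.py <<'E'
from h import *
s=sense();y=s["tcp_rot"][2];p=np.array(s["eef_pos"]);d=np.array([551,103])-p[:2]
print(p,y,s["contact_force"],"s,r",d@[np.cos(y),np.sin(y)],d@[np.sin(y),-np.cos(y)])
for n in("wrist","scene","side"):
    g=grab_frame(n);im=g["img"]
    h=cv2.cvtColor(im,cv2.COLOR_RGB2HSV);m=cv2.inRange(h,(25,200,140),(32,255,255))
    k,l,st,c=cv2.connectedComponentsWithStats(m)
    for i in range(1,k):
        if st[i,4]<12: continue
        X=onz(g,*c[i],69)
        if np.hypot(X[0]-551,X[1]-103)>110: continue
        v,u=np.nonzero(l==i);P=np.array([onz(g,a,b,69)[:2] for a,b in zip(u,v)])
        q=P-P.mean(0);w=np.linalg.svd(q,full_matrices=False)[2][0]
        w=w*np.sign(w@(P.mean(0)-[551,103]))
        print(n,st[i],"centre",P.mean(0).round(1),"lever angle",np.arctan2(w[1],-w[0]).round(3),"by centre",np.arctan2(X[1]-103,551-X[0]).round(3))
E
python3 lev.py
```

```text
[499.16410103 142.61641746  71.80752278] 0.612213944538071 [-1.32936829 -2.49117291  1.52439167] s,r 19.654553563535075 62.210284349039725
wrist [ 206  205  107   27 2610] centre [514.6 151. ] lever angle 0.961 by centre 0.923
scene [235 182   6   7  25] centre [523.4 147.6] lever angle 1.141 by centre 1.017
```

The lever follows the tool and is at about 0.95 rad. I finish the swing with a slight overpush.

Request:
step_arm:
  motion:
    - {"claw": 0, "delta_pos": [7.5, -2, 0], "turn": 0.12}
    - {"claw": 0, "delta_pos": [7.5, -2, 0], "turn": 0.12}
    - {"claw": 0, "delta_pos": [7.5, -2, 0], "turn": 0.12}
    - {"claw": 0, "delta_pos": [7.5, -2, 0], "turn": 0.12}
    - {"claw": 0, "delta_pos": [7, -2, 0], "turn": 0.12}
    - {"claw": 0, "delta_pos": [1, 0, 0], "turn": 0}
    - {"claw": 0, "delta_pos": [0, 0, 0], "turn": 0}

```text
clock: 15.22
eef_pos: [525.4, 163.8, 70.5]
tcp_rot: [3.14, 0.011, 0.019]
contact_force: [-18.1, 0.4, 12.8]
opening: -0.0
grasp_force: 9.1
```

```bash
python3 lev.py
```

```text
[525.43798037 163.75757176  70.54342354] 0.01890822241785739 [-18.12251475   0.38916965  12.82673217] s,r 24.408701065817326 61.230014586367446
wrist [ 205  205  108   30 2727] centre [542.6 161.7] lever angle 1.51 by centre 1.429
scene [242 178   4  11  33] centre [544.3 162.6] lever angle 1.53 by centre 1.459
```

The lever is along the pipe and against its stop (18 N push, measured 1.51 rad plus 0.055 rad receiver yaw ≈ 1.57). I back off and rise.

Request:
step_arm:
  motion:
    - {"claw": 0, "delta_pos": [-8, 0, 0], "turn": 0}
    - {"claw": 0, "delta_pos": [-15, 0, 0], "turn": 0}
    - {"claw": 0, "delta_pos": [0, 0, -20], "turn": 0}
    - {"claw": 0, "delta_pos": [0, 0, -35], "turn": 0}
    - {"claw": 0, "delta_pos": [-10, 0, -35], "turn": 0}
    - {"claw": 0, "delta_pos": [-10, 0, -30], "turn": 0}
    - {"claw": 0, "delta_pos": [0, 0, 0], "turn": 0}
    - {"claw": 0, "delta_pos": [0, 0, 0], "turn": 0}

```text
clock: 16.03
eef_pos: [488.9, 164.4, 193.4]
tcp_rot: [-3.14, -0.005, 0.018]
contact_force: [-0.0, -0.2, -0.0]
opening: -0.002
grasp_force: 0.0
```

```bash
python3 lev.py; python3 - <<'E'
from h import *
import pickle
z=pickle.load(open("f0.pkl","rb"))[0]["img"].astype(int);g=grab_frame("scene");im=g["img"]
d=(abs(im-z).max(2)>60).astype(np.uint8);k,l,st,c=cv2.connectedComponentsWithStats(d)
print([(c[i].round().tolist(),int(st[i,4])) for i in range(1,k) if st[i,4]>25])
# gauge silhouette (black) in scene: shank column below nut vs case centre
m=(im[190:222,236:262].max(2)<45);v,u=np.nonzero(m);print("case",u.mean()+236,v.mean()+190,m.sum())
X=[proj(g,[560,-58,q]) for q in (94,154)];print(X)
E
```

```text
[488.90086466 164.39895558 193.36467094] 0.018020460995392007 [-0.04634372 -0.1654664  -0.00542901] s,r 60.98267506465947 62.50798107682616
wrist [ 228  121   61   19 1009] centre [544.2 161.9] lever angle 1.505 by centre 1.457
scene [242 178   4  11  36] centre [543.9 163.9] lever angle 1.494 by centre 1.455
[([8.0, 55.0], 169), ([218.0, 17.0], 118), ([147.0, 18.0], 74), ([224.0, 37.0], 59), ([158.0, 55.0], 644), ([241.0, 47.0], 44), ([222.0, 93.0], 53), ([225.0, 123.0], 609), ([52.0, 135.0], 207), ([2.0, 146.0], 73), ([20.0, 138.0], 44), ([77.0, 154.0], 139), ([21.0, 145.0], 51), ([32.0, 165.0], 1371), ([61.0, 162.0], 148), ([244.0, 183.0], 59), ([242.0, 202.0], 371), ([235.0, 280.0], 306)]
case 247.58883248730965 204.16751269035532 197
[(np.float64(247.4868359408461), np.float64(221.7175382560352)), (np.float64(247.83740736193138), np.float64(204.973679731508))]
```

The lever holds and nothing else has moved. One more check: the lever direction against the plate edge in the same wrist image.

```bash
python3 - <<'E'
from h import *
g=grab_frame("wrist");im=g["img"];h=cv2.cvtColor(im,cv2.COLOR_RGB2HSV)
m=cv2.inRange(h,(85,25,70),(110,110,200));m=cv2.morphologyEx(m,cv2.MORPH_OPEN,np.ones((5,5)))
k,l,st,c=cv2.connectedComponentsWithStats(m);print(st[np.argsort(-st[:,4])[:4]])
i=1+np.argmax(st[1:,4])
P=[onz(g,u,v,5) for v,u in zip(*np.nonzero(l==i))];P=np.array(P)
# edge facing robot: min x per y bin
Q=[]
for y in range(-60,220,4):
    s=P[abs(P[:,1]-y)<2]
    if len(s)>5: Q.append((y,s[:,0].min()))
Q=np.array(Q);print(Q.round(0).tolist())
for _ in range(5):
    f=np.polyfit(Q[:,0],Q[:,1],1);r=abs(Q[:,1]-np.polyval(f,Q[:,0]));Q=Q[r<=max(3,np.percentile(r,80))]
print("yaw",-np.arctan(f[0]),len(Q),r.max())
E
```

```text
[[     0      0    512    384 196608]]Traceback (most recent call last):
  File "<stdin>", line 5, in <module>
    return _wrapfunc(a, 'argmax', axis=axis, out=out, **kwds)
    return bound(*args, **kwds)
ValueError: attempt to get argmax of an empty sequence
```

```bash
python3 - <<'E'
from h import *
g=grab_frame("wrist");im=g["img"]
p=[proj(g,[x,y,5]) for x,y in ((525,50),(525,140),(490,140))];print(p)
for q in p:
    u,v=map(int,q)
    if 0<=u<512 and 0<=v<384: print(im[v,u],cv2.cvtColor(im[v:v+1,u:u+1],cv2.COLOR_RGB2HSV))
d=im[:,:,2].astype(int)-im[:,:,0]
m=((d>4)&(im.max(2)>70)&(im.max(2)<210)&(d<60)).astype(np.uint8);m=cv2.morphologyEx(m,cv2.MORPH_OPEN,np.ones((5,5)))
k,l,st,c=cv2.connectedComponentsWithStats(m);i=1+np.argmax(st[1:,4]);print(st[i])
P=np.array([onz(g,u,v,5) for v,u in zip(*np.nonzero(l==i))])
Q=np.array([(y,s[:,0].min()) for y in range(-60,220,4) if len(s:=P[abs(P[:,1]-y)<2])>5]);print(Q.round(0).tolist())
for _ in range(5):
    f=np.polyfit(Q[:,0],Q[:,1],1);r=abs(Q[:,1]-np.polyval(f,Q[:,0]));Q=Q[r<=max(3,np.percentile(r,80))]
print("yaw",-np.arctan(f[0]),len(Q),r.max())
E
```

```text
[(np.float64(350.8529207243165), np.float64(141.29311851022052)), (np.float64(274.6348723708141), np.float64(140.24682440461646)), (np.float64(273.5551319426291), np.float64(169.22260252851814))]
[124 133 132] [[[ 87  17 133]]]
[123 133 133] [[[ 90  19 133]]]
[182 171 145] [[[ 21  52 182]]]
[  270    35   242    77 14610]
[[-60.0, 581.0], [-56.0, 581.0], [-52.0, 581.0], [-48.0, 580.0], [-44.0, 580.0], [-40.0, 580.0], [-36.0, 580.0], [-32.0, 580.0], [-28.0, 579.0], [-24.0, 565.0], [-20.0, 563.0], [-16.0, 563.0], [-12.0, 563.0], [-8.0, 563.0], [-4.0, 563.0], [0.0, 563.0], [4.0, 562.0], [8.0, 562.0], [12.0, 562.0], [16.0, 562.0], [20.0, 562.0], [24.0, 561.0], [28.0, 561.0], [32.0, 561.0], [36.0, 561.0], [40.0, 561.0], [44.0, 560.0], [48.0, 559.0], [52.0, 559.0], [56.0, 559.0], [60.0, 559.0], [64.0, 560.0], [68.0, 563.0], [72.0, 563.0], [76.0, 563.0], [80.0, 564.0], [84.0, 564.0], [88.0, 563.0], [92.0, 563.0], [96.0, 565.0], [100.0, 566.0], [104.0, 566.0], [108.0, 565.0], [112.0, 563.0], [116.0, 562.0], [120.0, 562.0], [124.0, 562.0], [128.0, 559.0], [132.0, 559.0], [136.0, 559.0], [140.0, 559.0], [144.0, 559.0], [148.0, 576.0]]
yaw 0.015963335492077558 36 2.266971959468947
```

The pipe edge gives a yaw of about 0.05, so the lever is at about 1.55 rad, at its stop. I hand in the job.

```bash
python3 -c "
from rig import *
print(sign_off())"
```

```text
the job is handed in; nothing more can be done
None
```

I clicked the gauge into the coupler and let it go, then swung the yellow lever to its stop (about 1.55 rad by camera) and handed the job in at about 16 s; no verdict was returned.

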